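# Zero, click and lock the depth setter of a key cutter

## Robot

A 6-joint arm with a two-finger parallel gripper is mounted at the origin on a cart in front of the work surface, level with it; the furniture and walls round the work are solid. World frame = base frame: x ahead of the robot, y to its left, z up, the work surface at z = 0. Lengths are in m, angles in degrees, forces in N, time in s.
With the tool pointing down it reaches from about 0.3 to 0.75 m from the base axis. Payload 8.5 kg.
Tool frame: the origin (TCP) lies on the centre line of the jaws, within the pads' length; the fingertips stand 19 mm ahead of it and the grasp point (between the pads) is the TCP (env.tcp_to_tips is the z of the fingertips in the tool frame, in m); z points along the fingers, y is the line along which they close (so a half turn about z gives the same grasp; the last joint's range is limited). The gripper opens to 85 mm and grips with 20 to 120 N. Pads are 22 mm wide; open, the fingers measure 114 mm over their backs; the gripper's body (76 mm by 85 mm) begins 54 mm behind the grasp point. The pads swing forward as they close: fully open they stand 13 mm farther back than shut.
Start: joints at [-89.57, 21.807, 74.336, -0, 83.858, -12.336], TCP at [0.122, -0.536, 0.25] pointing down, gripper open.
Joint ranges: [-178.18, 178.18], [-50.72, 133.34], [12.68, 142.11], [-81.47, 261.47], [9.98, 163.14], [-165.26, 165.26]. Speed limits (degrees/s): [136.94, 136.94, 180, 180, 180, 180].

## Interface

Orientations are given as a 3x3 rotation matrix whose columns are the frame's x, y, z axes.
In Python, from rig import env gives the robot as it stands.
- The arm moves only by the tool servo_tool, never from a script. Its argument "steps" is a list of rows, each an object of numbers: "tx", "ty", "tz": the shift along the world's x, y, z in cm; "yaw": the turn about the world's z in degrees; "claw": the finger opening in cm, from 0 to 8.54. In form: [{"tx": .., "ty": .., "tz": .., "yaw": .., "claw": ..}, ...]. A call has 1 to 20 rows; each row shifts and turns the commanded pose from where the row before left it; what a row does not reach is not made up. A row lasts 1/10 s, in which the tool goes at most 50 mm and 8.59 degrees, less where a joint would pass 70% of its speed; a pose out of reach is approached as far as the arm can. A call with a gripper value outside its range is refused whole. The fingers move at their own pace and stop on an object; "newtons" is the grip in N (left out, the last holds). Time passes only in rows, so rows that do not move let the fingers close. It gives the time, the measured TCP pose, the force, the opening and the grip force at its end, in the units of the state.
- env.observe(): the state, without advancing time (a new reading comes with each control period).
- env.get_image(name): name is "scene" or "top" or "wrist"; returns (picture, depth): 384x512x3 uint8, red, green, blue; 384x512 float32, m along the optical axis (not along the pixel's ray), 0 where there is no reading.
- env.camera_model(name): a dict with "fovy" (degrees; the focal length in pixels is half the picture's height over the tangent of half this angle, whatever the lens; pixels are square), "cx", "cy" (the principal point, pixels), "dist_coeffs" ([k1, k2, p1, p2, k3] as OpenCV has them; the pictures are not rectified), "T" (4x4, takes a point from camera to world coordinates). Camera axes: x right, y down, z forward; pixel columns grow to the right and rows downward; lengths in m; the calibration is good to about 2 mm. A picture is of the moment at which its call begins: read the wrist's pose just before it. camera_model takes no time and is no camera call; for the wrist camera it gives the pose at the moment of the call.
- env.close_job(): hands the job in; it is judged then, once.
The state is a dict: "time_s": time; "q": joint angles; "qvel": joint speeds; "joint_efforts": joint torques, N m; "position": TCP position; "tool_rot": TCP orientation; "ft_force": force on the tool from outside, world axes, zero at the start; "wrist_torque": the same for the moment, N m; "grip_width": finger opening in m; "gripper_force": force on a finger pad.
Only numpy, scipy, OpenCV 4.12 (cv2) and the standard library are available. Lean on these libraries where they do the work, as an engineer would, in place of code of your own. Each camera call takes 0.05 s, during which the arm holds its last target. There are 200 camera calls.

## Task

Set the depth on the little key cutter: turn its black knob anticlockwise until you feel it come up firmly but gently against its stop, then clockwise to exactly the fourth click, without going past it (the home click, where the knob springs back to off the stop, counts as zero). Then slide the steel lock tab in front of the knob fully home towards the knob. Do not force the stop, and leave the things lying around where they are.

Things in the scene. Friction and masses are not known exactly. Their poses are not given: they have to be found in the camera images.
- setter: Grey key-cutter depth setter, fixed to the counter: base plate x -94..78, y -126..66 mm, on it a gear case x -85..65, y -60..60 mm, top 50 mm above the counter. Origin on the counter under the knob's axis; x points from the lock tab to the knob (roughly away from the robot), y left, z up. A key jaw with a brass blank stands at y = -108 mm, up to 51 mm high
- knob_grip (a point): Round black fluted knob on the case, upright axis, 40 mm across, top 100 mm above the counter; no pointer. This point is on its axis, 84 mm above the counter (16 mm below the top): the middle of the part to grip. Under it a 54 mm skirt reaches up to 59 mm. It starts resting on the first, second or third click clockwise from its home click, unknown which
- click_wheel (a point): Centre of the hidden click wheel on the knob's axis, 35 mm above the counter. Clicks lie 20 degrees apart, held by a spring plunger: leaving one takes about 0.2 N m, falling to nothing half-way (10 degrees); then it pulls itself on into the next about as hard. Let go up to 8 degrees off a click, the knob springs back to it
- stop_post: Spring-backed steel stop post, 8 mm thick, 33 mm from the knob's axis (left rear), top 60 mm above the counter; origin at its foot. A lug on the knob's skirt meets it 3 degrees anticlockwise of the home click and pushes it back 1 mm per 10 N: 0.1 N m more per degree. 0.5 N m on the knob is a firm, safe touch; over 30 N on the post (1.1 N m) is forcing it. Let go, the knob returns to the home click
- rod_tip (a point): Tip of the 9 mm steel depth rod that leaves the case's right side (-y of the setter), 32 mm above the counter. The knob drives it 1.5 mm further out per click clockwise: in the setter's frame its y is -72 mm at the home click, -78 mm at the fourth click
- lock_tab (a point): Upright steel tab of the lock slide in front of the knob, 24 mm wide (y), 6 mm thick (x), 53 to 77 mm above the counter. The point: middle of its front face, 67 mm up. In the setter's frame it slides in x from -70.5..-67.5 mm (start, open) to -58.5 mm (home, solid end). Takes about 3 N. Its tooth enters the click wheel: it goes home only with the knob on a click, else jams 5 mm short
- padlock_1_mid (a point): Brass padlock lying flat to the right of the setter, 69 x 45 x 18 mm; a loose bystander. This point is its centre
- tape_roll_mid (a point): Roll of insulating tape lying flat to the left of the setter, 62 mm across, 19 mm high; a loose bystander. This point is its centre
- tape_box_mid (a point): Tape measure standing to the right, 35 x 82 x 68 mm; a loose bystander. This point is its centre
- carton_1_mid (a point): Small teal carton at the left, 58 x 92 x 46 mm; a loose bystander. This point is its centre

How it is judged:
By the outcome, as a careful person would: the job done as asked, in the order asked, and still so for the second after the job is handed in, with the robot touching nothing.
It also fails if it takes over 72 s, if anything falls off the work surface, if the arm or the gripper's body presses on something with over 40 N, if the wrist force passes 120 N, or if a joint passes its speed limit or range.

## Working session

There is one attempt and no reset: what is moved stays moved. The work goes in short steps, Python scripts to look and compute and a tool call to move; the robot and the scene stay as the last step left them, time stands still between calls to the robot, and variables do not carry over. Pictures are saved under pics/ and viewed, at most 10 in all, crops included, and the job is handed in when it is done.

Besides the shell and the picture viewer there is one more tool, called after "Call:" as name([rows], argument=value, ...), one row to a line, values as JSON. servo_tool: Moves the arm, as the interface text tells. Its arguments: {"type":"object","properties":{"steps":{"type":"array"},"newtons":{"type":"number"}},"required":["steps"]}

```bash
mkdir -p pics
cat > h.py <<'E'
from rig import env
import numpy as np, cv2
def snap(n,f):
    m=env.camera_model(n); im,d=env.get_image(n)
    cv2.imwrite('pics/'+f+'.png',im[:,:,::-1]); np.savez('pics/'+f+'.npz',im=im,d=d,**{k:np.array(v) for k,v in m.items()})
def cloud(f):
    z=np.load('pics/'+f+'.npz'); d=z['d']; h,w=d.shape
    fl=h/2/np.tan(np.radians(float(z['fovy']))/2)
    K=np.array([[fl,0,float(z['cx'])],[0,fl,float(z['cy'])],[0,0,1]])
    u,v=np.meshgrid(np.arange(w),np.arange(h))
    p=cv2.undistortPoints(np.stack([u,v],-1).reshape(-1,1,2).astype(np.float64),K,z['dist_coeffs']).reshape(h,w,2)
    P=np.dstack([p*d[...,None],d]); T=z['T']
    W=P@T[:3,:3].T+T[:3,3]; W[d<=0]=np.nan
    return W,z['im']
E
python3 - <<'E'
from h import *
snap('top','top0'); snap('scene','sc0')
a=cv2.imread('pics/top0.png');b=cv2.imread('pics/sc0.png')
o=env.observe(); print(o)
W,_=cloud('top0')
for r in range(0,384,24): print(' '.join('%d,%d,%d'%tuple(1000*np.nan_to_num(W[r,c])) for c in range(0,512,40)))
E
```

```text
{'time_s': 0.1, 'q': array([-8.95700608e+01,  2.18379690e+01,  7.43777047e+01, -1.97453912e-03,
        8.38615216e+01, -1.23344474e+01]), 'qvel': array([-0.04384739, -0.0698645 , -0.09360292, -0.05527015, -0.04998397,
        0.05574937]), 'joint_efforts': array([ 3.21690633e-03, -4.49224555e+01, -2.31658208e+01, -2.09447921e-04,
        3.65734697e-03, -2.92146160e-05]), 'position': array([ 0.12151848, -0.53615984,  0.24978159]), 'tool_rot': array([[ 9.75286060e-01,  2.20945917e-01, -4.43735884e-05],
       [ 2.20945775e-01, -9.75285163e-01,  1.34701696e-03],
       [ 2.54340996e-04, -1.32353103e-03, -9.99999092e-01]]), 'ft_force': array([-0.06858917,  0.01706377, -0.42468333]), 'wrist_torque': array([ 0.05321483,  0.01852686, -0.02939041]), 'gripper_force': 0.0, 'grip_width': 0.08508101118479662}
919,536,359 922,447,334 860,306,446 848,221,464 856,151,445 856,76,445 854,2,450 858,-70,446 862,-144,444 874,-222,429 881,-302,429 891,-386,425 900,-473,429
941,634,181 939,523,166 934,412,167 854,254,341 854,169,340 853,86,341 852,4,346 858,-76,337 862,-159,337 874,-247,320 874,-331,334
[... 1446 characters left out ...]
49,-547,-1 347,-668,0
103,1152,-858 239,592,-94 245,471,-110 144,549,-844 150,368,-857 166,182,-793 301,-5,155 167,-165,-846 191,-319,-691 195,-481,-664 205,-625,-588 167,-907,-855 164,-1105,-841
-12,1152,-855 7,936,-850 22,738,-850 32,551,-859 41,367,-858 69,176,-752 263,-8,251 78,-161,-749 116,-302,-557 98,-482,-657 59,-716,-855 54,-915,-863 45,-1125,-870
-132,1159,-862 -109,942,-860 -90,739,-854 -75,547,-848 -66,364,-854 149,99,2 214,-9,260 259,-80,442 278,-137,520 301,-177,618 -53,-724,-863 -59,-921,-864 -67,-1125,-856
-248,1154,-844 -222,939,-848 -203,739,-851 -188,548,-852 -179,364,-859 83,98,1 142,-9,190 216,-82,441 255,-131,572 285,-164,677 284,-215,680 -173,-925,-857 -186,-1136,-857
```

View pics/top0.png

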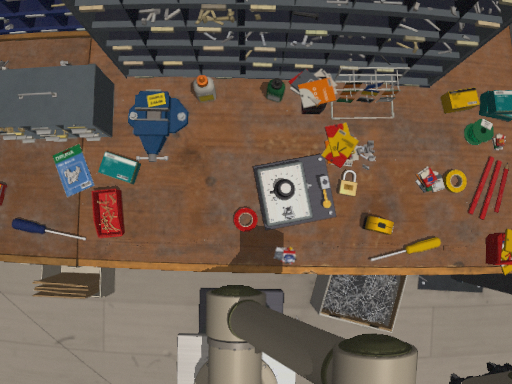

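View pics/sc0.png

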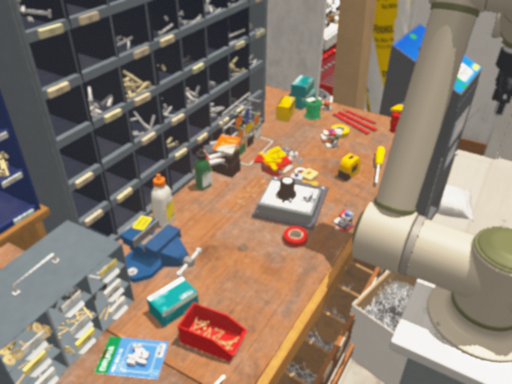

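The top view shows the setter with its knob at about (285,188), the padlock at (348,183), the tape measure at (379,224), the tape roll at (245,219) and the teal carton at (119,166). The scene view agrees. Next I estimate the knob position and the setter's yaw.

Run:
```python
from h import *
W,im=cloud('top0')
X,Y,Z=np.moveaxis(W,-1,0)
roi=(abs(X-.53)<.13)&(abs(Y+.1)<.13)
k=roi&(Z>.085)&(Z<.115); print('knob',k.sum(),np.nanmedian(W[k],0),np.nanmean(W[k],0))
c=roi&(Z>.035)&(Z<.065)
print('case',cv2.minAreaRect((W[c][:,:2]*1000).astype(np.float32)), c.sum())
m=env.camera_model('wrist'); o=env.observe()
print(m['fovy'],np.round(m['T'],3)); print(np.round(o['tool_rot'].T@(m['T'][:3,3]-o['position']),3), np.round(o['tool_rot'].T@m['T'][:3,:3],2))
cr=cv2.resize(cv2.imread('pics/top0.png')[140:250,230:400],None,fx=4.5,fy=4.5,interpolation=cv2.INTER_CUBIC); cv2.imwrite('pics/topc.png',cr)
```

```text
knob 214 [ 0.53982069 -0.10901103  0.09951396] [ 0.53941373 -0.10947759  0.09934196]
case ((553.369384765625, -148.72817993164062), (180.4825897216797, 201.55787658691406), 11.892925262451172) 2776
70.92264877967398 [[ 0.22  -0.939 -0.263  0.188]
 [-0.975 -0.212 -0.058 -0.522]
 [-0.001  0.269 -0.963  0.372]
 [ 0.     0.     0.     1.   ]]
[ 0.068  0.001 -0.123] [[-0.   -0.96 -0.27]
 [ 1.   -0.    0.  ]
 [-0.   -0.27  0.96]]
```

View pics/topc.png

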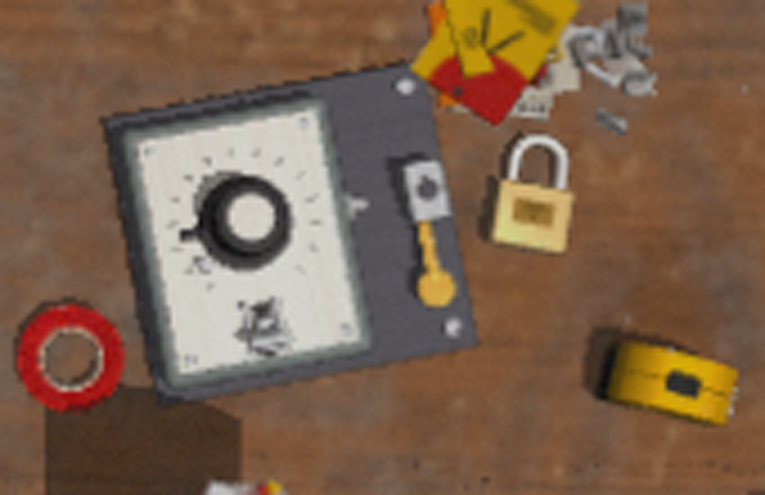

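The crop shows the knob at (247,217), its lug at (188,236), the rod tip at (357,205) and the key jaw at the right. I can't resolve the lock tab below the knob from here. Setter yaw is about 12°, so I move over the knob.

Call:
servo_tool([
  {"tx":2.6,"ty":2.65},
  {"tx":2.6,"ty":2.65},
  {"tx":2.6,"ty":2.65},
  {"tx":2.6,"ty":2.65},
  {"tx":2.6,"ty":2.65},
  {"tx":2.6,"ty":2.65},
  {"tx":2.6,"ty":2.65},
  {"tx":2.6,"ty":2.65},
  {"tx":2.6,"ty":2.65},
  {"tx":2.6,"ty":2.65},
  {"tx":2.6,"ty":2.65},
  {"tx":2.6,"ty":2.65},
  {"tx":2.6,"ty":2.65},
  {"tx":2.6,"ty":2.65},
  {"tx":2.6,"ty":2.65},
  {"tx":2.6,"ty":2.65},
  {},
  {},
])

```text
invalid input at $.steps[0]: expected keys tx, ty, tz, yaw, claw
```

Run:
```python
from h import *
o=env.observe(); print(o['time_s'],o['position'],o['q'],o['ft_force'],o['wrist_torque'])
snap('wrist','w0')
cv2.imwrite('pics/w0b.png',cv2.resize(cv2.imread('pics/w0.png'),(768,576),interpolation=cv2.INTER_CUBIC))
W,im=cloud('w0')
X,Y,Z=np.moveaxis(W,-1,0)
roi=np.hypot(X-.539,Y+.109)<.04
k=roi&(Z>.095)&(Z<.105)
if k.sum()>20:
    p=(W[k][:,:2]*1000).astype(np.float32);print('knob',k.sum(),cv2.minEnclosingCircle(p),W[k].mean(0))
```

```text
0.1 [ 0.12151848 -0.53615984  0.24978159] [-8.95700608e+01  2.18379690e+01  7.43777047e+01 -1.97453912e-03
  8.38615216e+01 -1.23344474e+01] [-0.06858917  0.01706377 -0.42468333] [ 0.05321483  0.01852686 -0.02939041]
```

View pics/w0b.png

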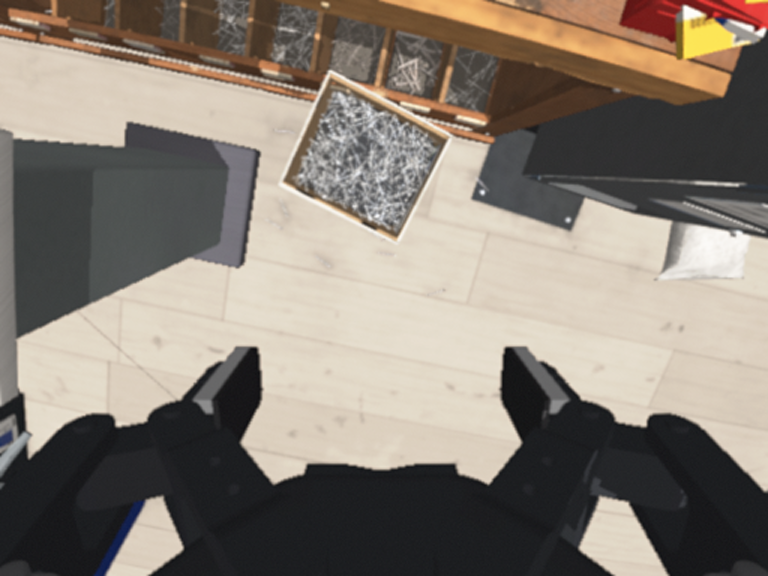

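The move was refused because every key is required. This wrist view shows only the floor, with the fingers at about (235,385) and (530,385), because the arm hasn't moved. I'll resend with full rows.

Call:
servo_tool([
  {"tx":2.6,"ty":2.65,"tz":0,"yaw":0,"claw":8.5},
  {"tx":2.6,"ty":2.65,"tz":0,"yaw":0,"claw":8.5},
  {"tx":2.6,"ty":2.65,"tz":0,"yaw":0,"claw":8.5},
  {"tx":2.6,"ty":2.65,"tz":0,"yaw":0,"claw":8.5},
  {"tx":2.6,"ty":2.65,"tz":0,"yaw":0,"claw":8.5},
  {"tx":2.6,"ty":2.65,"tz":0,"yaw":0,"claw":8.5},
  {"tx":2.6,"ty":2.65,"tz":0,"yaw":0,"claw":8.5},
  {"tx":2.6,"ty":2.65,"tz":0,"yaw":0,"claw":8.5},
  {"tx":2.6,"ty":2.65,"tz":0,"yaw":0,"claw":8.5},
  {"tx":2.6,"ty":2.65,"tz":0,"yaw":0,"claw":8.5},
  {"tx":2.6,"ty":2.65,"tz":0,"yaw":0,"claw":8.5},
  {"tx":2.6,"ty":2.65,"tz":0,"yaw":0,"claw":8.5},
  {"tx":2.6,"ty":2.65,"tz":0,"yaw":0,"claw":8.5},
  {"tx":2.6,"ty":2.65,"tz":0,"yaw":0,"claw":8.5},
  {"tx":2.6,"ty":2.65,"tz":0,"yaw":0,"claw":8.5},
  {"tx":2.6,"ty":2.65,"tz":0,"yaw":0,"claw":8.5},
  {"tx":0,"ty":0,"tz":0,"yaw":0,"claw":8.5},
  {"tx":0,"ty":0,"tz":0,"yaw":0,"claw":8.5},
])

```text
time_s: 1.95
position: [0.5376, -0.1119, 0.2499]
tool_rot: [[0.975, 0.222, -0.001], [0.222, -0.975, 0.0], [-0.001, -0.0, -1.0]]
ft_force: [0.3, 0.6, 0.3]
grip_width: 0.085
gripper_force: 0.0
```

```bash
cat > look.py <<'E'
from h import *
import sys
f=sys.argv[1]
o=env.observe(); print(o['time_s'],o['position'],o['q'],o['ft_force'],o['wrist_torque'])
snap('wrist',f)
cv2.imwrite(f'pics/{f}b.png',cv2.resize(cv2.imread(f'pics/{f}.png'),(768,576),interpolation=cv2.INTER_CUBIC))
W,im=cloud(f)
X,Y,Z=np.moveaxis(W,-1,0)
roi=np.hypot(X-.539,Y+.109)<.04
k=roi&(Z>.095)&(Z<.105)
if k.sum()>20:
    p=(W[k][:,:2]*1000).astype(np.float32);print('knob',k.sum(),cv2.minEnclosingCircle(p),W[k].mean(0))
E
python3 look.py w1
```

```text
1.95 [ 0.53755712 -0.11194739  0.24986395] [-2.41138157e+01  2.17584695e+01  7.44901803e+01 -1.42852582e-02
  8.38045367e+01  5.30399715e+01] [0.32535991 0.59689889 0.3084855 ] [0.03733609 0.00679115 0.01989085]
knob 1091 ((540.185546875, -112.72087097167969), 20.08087921142578) [ 0.54091431 -0.11234148  0.09910261]
```

View pics/w1b.png

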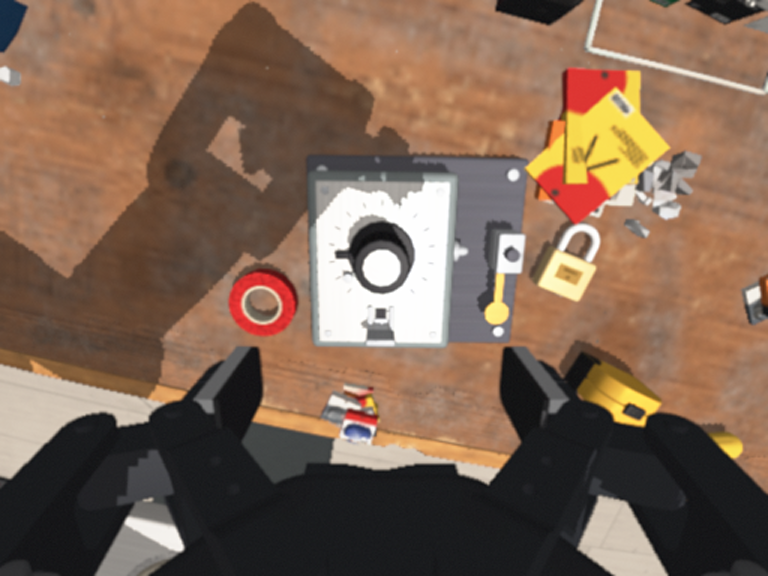

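The wrist view shows the knob top at about (382,267), the lug at (342,254), the rod tip at (461,251), the slide with its lock tab at (380,325), and the case well aligned with the tool. I'll compute the setter's pose and the rod reading.

```bash
cat > pose.py <<'E'
from h import *
import sys
W,im=cloud(sys.argv[1]); X,Y,Z=np.moveaxis(W,-1,0)
kx,ky=float(sys.argv[2]),float(sys.argv[3])
roi=(abs(X-kx)<.13)&(abs(Y-ky)<.13)
white=(im.min(2)>150)&roi&(Z>.04)&(Z<.056)
n,l,s,c=cv2.connectedComponentsWithStats(white.astype(np.uint8)); i=1+np.argmax(s[1:,4])
r=cv2.minAreaRect((W[l==i][:,:2]*1000).astype(np.float32)); print('plate',r)
th=r[2]; th=th-90 if th>45 else th; print('yaw',th)
a=np.radians(th); R=np.array([[np.cos(a),-np.sin(a)],[np.sin(a),np.cos(a)]])
S=(W[...,:2]-[kx,ky])@R*1000
q=cv2.boxPoints(r)/1000-[kx,ky]; print('plate corners setter',np.round(q@R*1000,1))
m=roi&(Z>.022)&(Z<.042)&(abs(S[...,0]+0)<25)&(S[...,1]<-62)&(S[...,1]>-95)
print('rod',m.sum(),np.round(np.c_[S[m],Z[m]*1000][np.argsort(S[m][:,1])],1)[:8], S[m].mean(0))
m=roi&(Z>.062)&(Z<.085)&(S[...,0]<-40)&(S[...,0]>-90)&(abs(S[...,1])<25)
print('tab',m.sum(),np.percentile(S[m],[2,50,98],axis=0),np.percentile(Z[m],[5,50,95]))
E
python3 pose.py w1 .5402 -.1127
```

```text
plate ((529.2098388671875, -115.99591064453125), (144.15858459472656, 113.36424255371094), 12.006989479064941)
yaw 12.006989479064941
plate corners setter [[-83.5  55.7]
 [-83.5 -57.6]
 [ 60.6 -57.6]
 [ 60.6  55.7]]
rod 63 [[  2.1 -73.2  32.5]
 [ -1.4 -73.1  34.1]
 [ -0.2 -73.   34. ]
 [  1.2 -72.9  34.3]
 [  3.1 -72.1  30.9]
 [ -3.  -72.1  33.1]
 [  0.9 -71.8  33. ]
 [ -1.5 -71.8  34. ]] [  0.872585   -66.73469234]
tab 169 [[-69.96776769 -10.62292677]
 [-64.96443796   0.22128005]
 [-64.10080224  11.33472636]] [0.06317676 0.07462347 0.07680049]
```

Call:
servo_tool([
  {"tx":0.25,"ty":-0.1,"tz":-3,"yaw":0,"claw":8.5},
  {"tx":0,"ty":0,"tz":-3,"yaw":0,"claw":8.5},
  {"tx":0,"ty":0,"tz":-3,"yaw":0,"claw":8.5},
  {"tx":0,"ty":0,"tz":-3,"yaw":0,"claw":8.5},
  {"tx":0,"ty":0,"tz":-2,"yaw":0,"claw":7},
  {"tx":0,"ty":0,"tz":-1.5,"yaw":0,"claw":6},
  {"tx":0,"ty":0,"tz":-0.9,"yaw":0,"claw":5.5},
  {"tx":0,"ty":0,"tz":0,"yaw":0,"claw":5},
  {"tx":0,"ty":0,"tz":0,"yaw":0,"claw":5},
])

```text
time_s: 2.9
position: [0.5401, -0.114, 0.087]
tool_rot: [[0.975, 0.22, 0.001], [0.22, -0.975, -0.0], [0.001, 0.001, -1.0]]
ft_force: [0.6, 0.9, 0.1]
grip_width: 0.0497
gripper_force: 0.0
```

```bash
python3 look.py w2; python3 pose.py w2 .540 -.1133
```

```text
2.9 [ 0.540117   -0.11395644  0.08700601] [-2.42035943e+01  3.18113000e+01  8.73805301e+01 -4.76154467e-04
  6.07527083e+01  5.30741631e+01] [0.58013799 0.87331903 0.09517432] [-0.0165997  -0.00273791  0.00547544]
knob 5838 ((547.4309692382812, -109.94255065917969), 35.12882995605469) [ 0.54229909 -0.11212121  0.09920905]
plate ((537.8742065429688, -119.58016967773438), (130.15220642089844, 115.96949768066406), 12.916924476623535)
yaw 12.916924476623535
plate corners setter [[-68.6  52.3]
 [-68.6 -63.6]
 [ 61.6 -63.6]
 [ 61.6  52.3]]
rod 163 [[  1.3 -72.4  32.6]
 [ -1.4 -72.4  33.3]
 [  0.  -72.3  33.1]
 [ -0.5 -72.2  33.6]
 [ -1.9 -72.2  33.9]
 [  1.6 -72.1  31.2]
 [  0.9 -72.1  33.5]
 [  1.3 -71.7  32.6]] [  0.25953705 -66.32197262]Traceback (most recent call last):
  File "pose.py", line 16, in <module>
    print('tab',m.sum(),np.percentile(S[m],[2,50,98],axis=0),np.percentile(Z[m],[5,50,95]))
                        ~~~~~~~~~~~~~^^^^^^^^^^^^^^^^^^^^^^^
    return _quantile_unchecked(
        a, q, axis, out, overwrite_input, method, keepdims, weights)
    return _ureduce(a,
                    func=_quantile_ureduce_func,
    ...<5 lines>...
                    overwrite_input=overwrite_input,
                    method=method)
    r = func(a, **kwargs)
    result = _quantile(arr,
                       quantiles=q,
    ...<2 lines>...
                       out=out,
                       weights=wgt)
    slices_having_nans = np.isnan(arr[-1, ...])
                                  ~~~^^^^^^^^^
IndexError: index -1 is out of bounds for axis 0 with size 0
```

View pics/w2b.png

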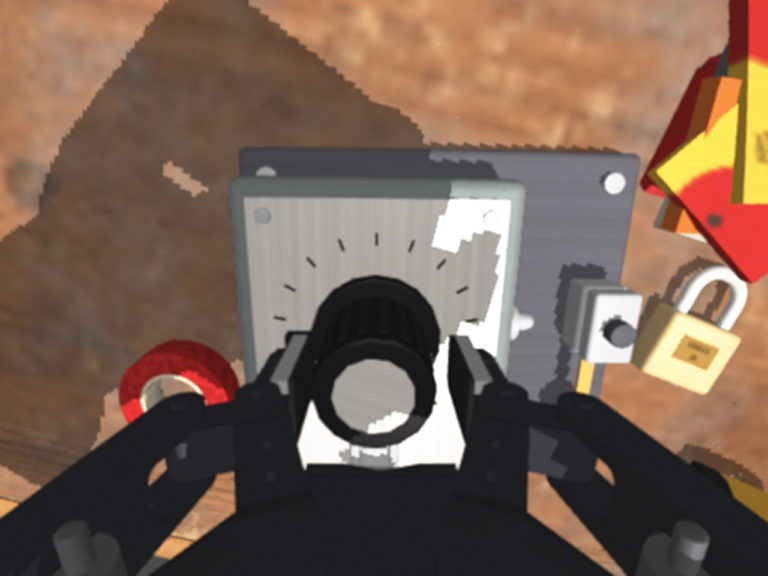

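The knob sits between the open fingers, its top at about (375,395), 1 mm or so left of centre. The rod tip is at (525,322). I'll nudge the tool and close gently.

Call:
servo_tool([
  {"tx":0,"ty":0.1,"tz":-0.1,"yaw":0,"claw":5},
  {"tx":0,"ty":0,"tz":0,"yaw":0,"claw":3.5},
  {"tx":0,"ty":0,"tz":0,"yaw":0,"claw":3.5},
  {"tx":0,"ty":0,"tz":0,"yaw":0,"claw":3.5},
  {"tx":0,"ty":0,"tz":0,"yaw":0,"claw":3.5},
  {"tx":0,"ty":0,"tz":0,"yaw":0,"claw":3.5},
], newtons=40)

```text
time_s: 3.55
position: [0.54, -0.1117, 0.0862]
tool_rot: [[0.975, 0.221, 0.001], [0.221, -0.975, 0.001], [0.001, -0.001, -1.0]]
ft_force: [-1.9, 4.9, 6.3]
grip_width: 0.0389
gripper_force: 40.1
```

```bash
cat > st.py <<'E'
from h import *
o=env.observe(); R=o['tool_rot']; print(o['time_s'],o['position'].round(4),'yaw %.2f'%np.degrees(np.arctan2(R[1,0],R[0,0])),'F',o['ft_force'].round(1),'T',o['wrist_torque'].round(3),'w %.4f f %.1f'%(o['grip_width'],o['gripper_force']), 'q6 %.1f'%o['q'][5],'e6 %.3f'%o['joint_efforts'][5])
E
python3 st.py
```

```text
3.55 [ 0.54   -0.1117  0.0862] yaw 12.77 F [-1.9  4.9  6.3] T [ 0.666  0.246 -0.048] w 0.0389 f 40.1 q6 53.2 e6 -0.055
```

Call:
servo_tool([
  {"tx":0,"ty":0.05,"tz":0,"yaw":2,"claw":3.5},
  {"tx":0,"ty":0,"tz":0,"yaw":2,"claw":3.5},
  {"tx":0,"ty":0,"tz":0,"yaw":2,"claw":3.5},
  {"tx":0,"ty":0,"tz":0,"yaw":0,"claw":3.5},
])

```text
time_s: 3.95
position: [0.5401, -0.1117, 0.0862]
tool_rot: [[0.946, 0.323, 0.001], [0.323, -0.946, -0.0], [0.001, 0.0, -1.0]]
ft_force: [-2.7, 1.5, 8.3]
grip_width: 0.0393
gripper_force: 40.7
```

```bash
python3 st.py
```

```text
3.95 [ 0.5401 -0.1117  0.0862] yaw 18.83 F [-2.7  1.5  8.3] T [ 0.237  0.467 -0.019] w 0.0393 f 40.7 q6 47.2 e6 -0.395
```

Call:
servo_tool([
  {"tx":0,"ty":0,"tz":0,"yaw":2,"claw":3.5},
  {"tx":0,"ty":0,"tz":0,"yaw":2,"claw":3.5},
  {"tx":0,"ty":0,"tz":0,"yaw":0,"claw":3.5},
])

```text
time_s: 4.25
position: [0.54, -0.1117, 0.0862]
tool_rot: [[0.922, 0.388, 0.001], [0.388, -0.922, -0.0], [0.0, 0.0, -1.0]]
ft_force: [-2.5, 0.7, 5.4]
grip_width: 0.039
gripper_force: 40.9
```

```bash
python3 st.py
```

```text
4.25 [ 0.54   -0.1117  0.0862] yaw 22.84 F [-2.5  0.7  5.4] T [0.317 0.427 0.067] w 0.0390 f 40.9 q6 43.2 e6 -0.247
```

Call:
servo_tool([
  {"tx":0,"ty":0,"tz":0,"yaw":2,"claw":3.5},
  {"tx":0,"ty":0,"tz":0,"yaw":2,"claw":3.5},
  {"tx":0,"ty":0,"tz":0,"yaw":0,"claw":3.5},
])

```text
time_s: 4.55
position: [0.54, -0.1117, 0.0862]
tool_rot: [[0.892, 0.452, 0.001], [0.452, -0.892, -0.0], [0.0, 0.0, -1.0]]
ft_force: [-3.6, 0.6, 8.2]
grip_width: 0.0391
gripper_force: 41.0
```

```bash
python3 st.py
```

```text
4.55 [ 0.54   -0.1117  0.0862] yaw 26.86 F [-3.6  0.6  8.2] T [0.281 0.567 0.268] w 0.0391 f 41.0 q6 39.2 e6 -0.104
```

Call:
servo_tool([
  {"tx":0,"ty":0,"tz":0,"yaw":2,"claw":3.5},
  {"tx":0,"ty":0,"tz":0,"yaw":2,"claw":3.5},
  {"tx":0,"ty":0,"tz":0,"yaw":2,"claw":3.5},
  {"tx":0,"ty":0,"tz":0,"yaw":0,"claw":3.5},
])

```text
time_s: 4.95
position: [0.5401, -0.1117, 0.0862]
tool_rot: [[0.84, 0.542, 0.001], [0.542, -0.84, -0.0], [0.0, 0.001, -1.0]]
ft_force: [-1.7, 0.3, 5.7]
grip_width: 0.039
gripper_force: 40.7
```

```bash
python3 st.py
```

```text
4.95 [ 0.5401 -0.1117  0.0862] yaw 32.83 F [-1.7  0.3  5.7] T [0.2   0.337 0.006] w 0.0390 f 40.7 q6 33.2 e6 -0.316
```

Call:
servo_tool([
  {"tx":0,"ty":0,"tz":0,"yaw":2,"claw":3.5},
  {"tx":0,"ty":0,"tz":0,"yaw":2,"claw":3.5},
  {"tx":0,"ty":0,"tz":0,"yaw":0,"claw":3.5},
])

```text
time_s: 5.25
position: [0.5401, -0.1117, 0.0862]
tool_rot: [[0.801, 0.599, 0.001], [0.599, -0.801, -0.0], [0.001, 0.001, -1.0]]
ft_force: [-2.8, 1.3, 5.8]
grip_width: 0.0391
gripper_force: 40.7
```

```bash
python3 st.py
```

```text
5.25 [ 0.5401 -0.1117  0.0862] yaw 36.76 F [-2.8  1.3  5.8] T [ 0.118  0.375 -0.529] w 0.0391 f 40.7 q6 29.2 e6 -0.845
```

Call:
servo_tool([
  {"tx":0,"ty":0,"tz":0,"yaw":1,"claw":3.5},
  {"tx":0,"ty":0,"tz":0,"yaw":0,"claw":3.5},
])

```text
time_s: 5.45
position: [0.5402, -0.1117, 0.0862]
tool_rot: [[0.791, 0.612, 0.001], [0.612, -0.791, 0.0], [0.001, 0.001, -1.0]]
ft_force: [-2.1, 2.8, 4.7]
grip_width: 0.0391
gripper_force: 41.1
```

```bash
sed -i '/tab/d' pose.py; python3 st.py; python3 look.py w3 | tail -1;  python3 pose.py w3 .540 -.1133; python3 st.py
```

```text
5.45 [ 0.5402 -0.1117  0.0862] yaw 37.72 F [-2.1  2.8  4.7] T [ 0.186  0.345 -0.687] w 0.0391 f 41.1 q6 28.3 e6 -0.834
knob 5940 ((545.0003051757812, -108.91525268554688), 33.069129943847656) [ 0.54193925 -0.1111663   0.0993437 ]
plate ((543.1442260742188, -112.16184997558594), (115.508544921875, 127.71464538574219), 15.998425483703613)
yaw 15.998425483703613
plate corners setter [[-54.4  64.1]
 [-54.4 -63.6]
 [ 61.1 -63.6]
 [ 61.1  64.1]]
rod 52 [[ -2.6 -70.7  31.1]
 [ -2.6 -70.   33.1]
 [ -4.7 -69.9  34. ]
 [ -5.8 -69.7  33.8]
 [ -3.2 -69.6  35.2]
 [ -2.  -69.4  31.5]
 [ -1.5 -69.4  30.9]
 [ -3.8 -69.3  34.4]] [ -3.00125361 -66.29102273]
5.5 [ 0.5402 -0.1117  0.0862] yaw 37.70 F [-1.6  1.4  5. ] T [ 0.104  0.344 -0.653] w 0.0388 f 41.1 q6 28.3 e6 -0.724
```

View pics/w3b.png

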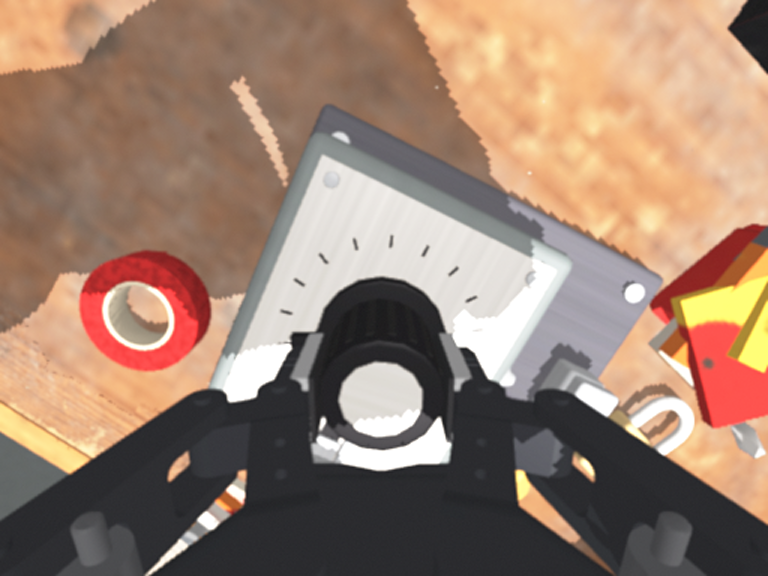

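The view shows the knob still gripped and square to the pads, with the rod tip at (507,379). It is about 1.5 mm shorter than at the start, so the knob started on click 1 and is now at the stop (0.65–0.69 N m). Now I go back clockwise, checking at home.

Call:
servo_tool([
  {"tx":0,"ty":0,"tz":0,"yaw":-2.5,"claw":3.5},
  {"tx":0,"ty":0,"tz":0,"yaw":-2.4,"claw":3.5},
  {"tx":0,"ty":0,"tz":0,"yaw":0,"claw":3.5},
])

```text
time_s: 5.8
position: [0.5401, -0.1117, 0.0862]
tool_rot: [[0.841, 0.542, 0.001], [0.542, -0.841, -0.0], [0.001, 0.001, -1.0]]
ft_force: [-2.1, 1.2, 5.6]
grip_width: 0.0386
gripper_force: 41.1
```

```bash
python3 st.py
```

```text
5.8 [ 0.5401 -0.1117  0.0862] yaw 32.80 F [-2.1  1.2  5.6] T [ 0.191  0.291 -0.094] w 0.0386 f 41.1 q6 33.2 e6 0.312
```

Call:
servo_tool([
  {"tx":0,"ty":0,"tz":0,"yaw":-4,"claw":3.5},
  {"tx":0,"ty":0,"tz":0,"yaw":-4,"claw":3.5},
  {"tx":0,"ty":0,"tz":0,"yaw":-4,"claw":3.5},
  {"tx":0,"ty":0,"tz":0,"yaw":-4,"claw":3.5},
  {"tx":0,"ty":0,"tz":0,"yaw":-4,"claw":3.5},
  {"tx":0,"ty":0,"tz":0,"yaw":0,"claw":3.5},
])

```text
time_s: 6.4
position: [0.54, -0.1116, 0.0862]
tool_rot: [[0.975, 0.221, 0.001], [0.221, -0.975, -0.0], [0.001, 0.0, -1.0]]
ft_force: [-1.9, 0.6, 6.4]
grip_width: 0.039
gripper_force: 41.1
```

```bash
python3 st.py
```

```text
6.4 [ 0.54   -0.1116  0.0862] yaw 12.76 F [-1.9  0.6  6.4] T [ 0.322  0.329 -0.012] w 0.0390 f 41.1 q6 53.2 e6 0.553
```

Call:
servo_tool([
  {"tx":0,"ty":0,"tz":0,"yaw":-4,"claw":3.5},
  {"tx":0,"ty":0,"tz":0,"yaw":-4,"claw":3.5},
  {"tx":0,"ty":0,"tz":0,"yaw":-4,"claw":3.5},
  {"tx":0,"ty":0,"tz":0,"yaw":-4,"claw":3.5},
  {"tx":0,"ty":0,"tz":0,"yaw":-4,"claw":3.5},
  {"tx":0,"ty":0,"tz":0,"yaw":-4,"claw":3.5},
  {"tx":0,"ty":0,"tz":0,"yaw":-4,"claw":3.5},
  {"tx":0,"ty":0,"tz":0,"yaw":-4,"claw":3.5},
  {"tx":0,"ty":0,"tz":0,"yaw":-4,"claw":3.5},
  {"tx":0,"ty":0,"tz":0,"yaw":-4,"claw":3.5},
  {"tx":0,"ty":0,"tz":0,"yaw":0,"claw":3.5},
])

```text
time_s: 7.5
position: [0.5401, -0.1114, 0.0862]
tool_rot: [[0.889, -0.458, 0.001], [-0.458, -0.889, 0.0], [0.0, -0.001, -1.0]]
ft_force: [-2.1, 3.2, 6.3]
grip_width: 0.0394
gripper_force: 41.2
```

```bash
python3 st.py
```

```text
7.5 [ 0.5401 -0.1114  0.0862] yaw -27.23 F [-2.1  3.2  6.3] T [ 0.402  0.292 -0.056] w 0.0394 f 41.2 q6 93.2 e6 0.563
```

Call:
servo_tool([
  {"tx":0,"ty":0,"tz":0,"yaw":-4,"claw":3.5},
  {"tx":0,"ty":0,"tz":0,"yaw":-4,"claw":3.5},
  {"tx":0,"ty":0,"tz":0,"yaw":-4,"claw":3.5},
  {"tx":0,"ty":0,"tz":0,"yaw":-4,"claw":3.5},
  {"tx":0,"ty":0,"tz":0,"yaw":-3,"claw":3.5},
  {"tx":0,"ty":0,"tz":0,"yaw":0,"claw":3.5},
])

```text
time_s: 8.1
position: [0.5401, -0.1113, 0.0862]
tool_rot: [[0.692, -0.722, 0.001], [-0.722, -0.692, 0.001], [0.0, -0.001, -1.0]]
ft_force: [-0.0, 3.7, 3.2]
grip_width: 0.0389
gripper_force: 41.3
```

```bash
python3 st.py
```

```text
8.1 [ 0.5401 -0.1113  0.0862] yaw -46.22 F [-0.   3.7  3.2] T [ 0.45   0.17  -0.083] w 0.0389 f 41.3 q6 112.2 e6 0.361
```

Call:
servo_tool([
  {"tx":0,"ty":0,"tz":0,"yaw":-0.5,"claw":3.5},
  {"tx":0,"ty":0,"tz":0,"yaw":0,"claw":5.5},
  {"tx":0,"ty":0,"tz":0,"yaw":0,"claw":5.5},
  {"tx":0,"ty":0,"tz":0,"yaw":0,"claw":5.5},
  {"tx":0,"ty":0,"tz":1,"yaw":0,"claw":5.5},
  {"tx":0,"ty":0,"tz":3,"yaw":0,"claw":5.5},
  {"tx":0,"ty":0,"tz":4,"yaw":0,"claw":5.5},
  {"tx":0,"ty":0,"tz":4,"yaw":6.5,"claw":8},
  {"tx":0,"ty":0,"tz":4.3,"yaw":6.5,"claw":8.5},
  {"tx":0,"ty":0,"tz":0,"yaw":6.5,"claw":8.5},
  {"tx":0,"ty":0,"tz":0,"yaw":6.5,"claw":8.5},
  {"tx":0,"ty":0,"tz":0,"yaw":6.5,"claw":8.5},
  {"tx":0,"ty":0,"tz":0,"yaw":6.5,"claw":8.5},
  {"tx":0,"ty":0,"tz":0,"yaw":6.5,"claw":8.5},
  {"tx":0,"ty":0,"tz":0,"yaw":6.5,"claw":8.5},
  {"tx":0,"ty":0,"tz":0,"yaw":6.5,"claw":8.5},
  {"tx":0,"ty":0,"tz":0,"yaw":0,"claw":8.5},
])

```text
time_s: 9.8
position: [0.5399, -0.1119, 0.249]
tool_rot: [[0.978, 0.207, 0.0], [0.207, -0.978, -0.0], [0.0, 0.0, -1.0]]
ft_force: [-0.7, 0.6, 0.6]
grip_width: 0.0851
gripper_force: 0.0
```

```bash
cat >> pose.py <<'E'
m=roi&(Z>.062)&(Z<.085)&(S[...,0]<-35)&(S[...,0]>-90)&(abs(S[...,1])<25)
print('front tab',m.sum(),np.percentile(S[m],[2,10,50,98],axis=0))
E
python3 look.py w4;  python3 pose.py w4 .5402 -.1127; python3 pose.py w1 .5402 -.1127|tail -5
```

```text
9.8 [ 0.5399244  -0.11191012  0.24897158] [-2.40124480e+01  2.19920629e+01  7.42695617e+01 -2.63182069e-03
  8.37065304e+01  5.40704046e+01] [-0.67555519  0.56153093  0.58117323] [0.00723436 0.00759227 0.00632175]
knob 1085 ((540.1209716796875, -112.50782775878906), 19.786413192749023) [ 0.54080996 -0.1122685   0.09913543]
plate ((530.4129638671875, -117.28081512451172), (143.51177978515625, 116.65296936035156), 12.046281814575195)
yaw 12.046281814575195
plate corners setter [[-82.3  55.9]
 [-82.3 -60.8]
 [ 61.2 -60.8]
 [ 61.2  55.9]]
rod 91 [[ -1.4 -77.7  33.2]
 [  2.6 -77.4  33.5]
 [  0.2 -77.3  34.7]
 [  1.9 -76.8  36.4]
 [ -2.6 -76.3  33.7]
 [ -1.  -76.   34.8]
 [  2.7 -76.   34.1]
 [  1.6 -75.8  35.1]] [  0.57089093 -68.74845409]
front tab 166 [[-69.30948807 -11.29677762]
 [-68.61472191  -9.01170338]
 [-65.15735981  -0.5246097 ]
 [-64.04969903  11.43684315]]
 [ -1.5 -71.8  34. ]] [  0.872585   -66.73469234]
front tab 169 [[-69.96776769 -10.62292677]
 [-69.29246906  -8.35702868]
 [-64.96443796   0.22128005]
 [-64.10080224  11.33472636]]
```

View pics/w4b.png

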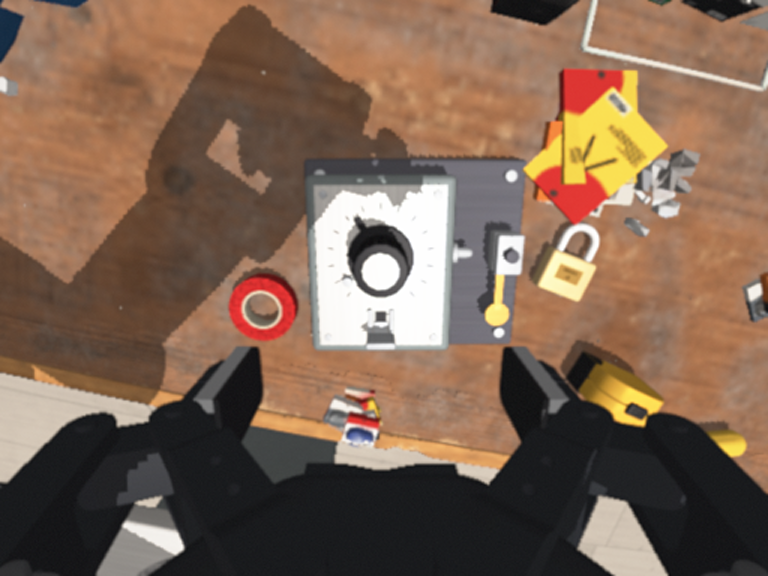

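The view shows the lug now at (362,224), 60° clockwise of where it was, and the bystanders unmoved. The rod has gone from -73.2 to -77.7 mm, which is three clicks from click 1, so the knob is on click 4. Next, the lock tab at (380,325).

Call:
servo_tool([
  {"tx":-3.1,"ty":-0.7,"tz":0,"yaw":0,"claw":0},
  {"tx":-3.1,"ty":-0.7,"tz":0,"yaw":0,"claw":0},
  {"tx":-3.1,"ty":-0.7,"tz":0,"yaw":0,"claw":0},
  {"tx":0,"ty":0,"tz":-3,"yaw":0,"claw":0},
  {"tx":0,"ty":0,"tz":-3,"yaw":0,"claw":0},
  {"tx":0,"ty":0,"tz":-3,"yaw":0,"claw":0},
  {"tx":0,"ty":0,"tz":-3,"yaw":0,"claw":0},
  {"tx":0,"ty":0,"tz":-3,"yaw":0,"claw":0},
  {"tx":0,"ty":0,"tz":-2,"yaw":0,"claw":0},
  {"tx":0,"ty":0,"tz":0,"yaw":0,"claw":0},
  {"tx":0,"ty":0,"tz":0,"yaw":0,"claw":0},
], newtons=20)

```text
time_s: 10.95
position: [0.4474, -0.1331, 0.079]
tool_rot: [[0.979, 0.204, 0.0], [0.204, -0.979, -0.0], [0.0, 0.0, -1.0]]
ft_force: [0.7, -1.0, 0.3]
grip_width: 0.0001
gripper_force: 0.0
```

```bash
python3 st.py
```

```text
10.95 [ 0.4474 -0.1331  0.079 ] yaw 11.77 F [ 0.7 -1.   0.3] T [ 0.004  0.015 -0.068] w 0.0001 f 0.0 q6 47.1 e6 0.026
```

Call:
servo_tool([
  {"tx":0.39,"ty":0.08,"tz":0,"yaw":0,"claw":0},
  {"tx":0.39,"ty":0.08,"tz":0,"yaw":0,"claw":0},
  {"tx":0.39,"ty":0.08,"tz":0,"yaw":0,"claw":0},
  {"tx":0.39,"ty":0.08,"tz":0,"yaw":0,"claw":0},
  {"tx":0.39,"ty":0.08,"tz":0,"yaw":0,"claw":0},
  {"tx":0,"ty":0,"tz":0,"yaw":0,"claw":0},
])

```text
time_s: 11.55
position: [0.467, -0.1288, 0.0783]
tool_rot: [[0.979, 0.206, 0.0], [0.206, -0.979, -0.0], [0.0, 0.0, -1.0]]
ft_force: [0.1, 0.1, 0.3]
grip_width: -0.0003
gripper_force: 0.0
```

```bash
python3 st.py
```

```text
11.55 [ 0.467  -0.1288  0.0783] yaw 11.88 F [0.1 0.1 0.3] T [-0.014 -0.009 -0.009] w -0.0003 f 0.0 q6 48.7 e6 0.060
```

Call:
servo_tool([
  {"tx":0.2,"ty":0.04,"tz":0,"yaw":0,"claw":0},
  {"tx":0.15,"ty":0.03,"tz":0,"yaw":0,"claw":0},
  {"tx":0,"ty":0,"tz":0,"yaw":0,"claw":0},
])

```text
time_s: 11.85
position: [0.47, -0.1281, 0.0783]
tool_rot: [[0.979, 0.206, -0.0], [0.206, -0.979, 0.0], [-0.0, -0.0, -1.0]]
ft_force: [-0.9, 0.3, 0.6]
grip_width: -0.0
gripper_force: 0.6
```

```bash
python3 st.py
```

```text
11.85 [ 0.47   -0.1281  0.0783] yaw 11.86 F [-0.9  0.3  0.6] T [0.043 0.224 0.037] w -0.0000 f 0.6 q6 48.9 e6 0.032
```

Call:
servo_tool([
  {"tx":0.15,"ty":0.03,"tz":0,"yaw":0,"claw":0},
  {"tx":0.15,"ty":0.03,"tz":0,"yaw":0,"claw":0},
  {"tx":0,"ty":0,"tz":0,"yaw":0,"claw":0},
])

```text
time_s: 12.15
position: [0.4729, -0.1275, 0.0783]
tool_rot: [[0.979, 0.206, -0.001], [0.206, -0.979, 0.0], [-0.001, -0.0, -1.0]]
ft_force: [-3.4, 0.5, 2.1]
grip_width: -0.0
gripper_force: 1.8
```

```bash
python3 st.py
```

```text
12.15 [ 0.4729 -0.1275  0.0783] yaw 11.87 F [-3.4  0.5  2.1] T [0.016 0.577 0.037] w -0.0000 f 1.8 q6 49.2 e6 0.035
```

Call:
servo_tool([
  {"tx":0.1,"ty":0.02,"tz":0,"yaw":0,"claw":0},
  {"tx":0.1,"ty":0.02,"tz":0,"yaw":0,"claw":0},
  {"tx":0,"ty":0,"tz":0,"yaw":0,"claw":0},
])

```text
time_s: 12.45
position: [0.4732, -0.1274, 0.0783]
tool_rot: [[0.979, 0.206, -0.005], [0.206, -0.979, -0.0], [-0.005, -0.001, -1.0]]
ft_force: [-13.7, -5.2, 8.1]
grip_width: -0.0
gripper_force: 7.0
```

```bash
python3 st.py
```

```text
12.45 [ 0.4732 -0.1274  0.0783] yaw 11.90 F [-13.7  -5.2   8.1] T [-0.658  2.072 -0.031] w -0.0000 f 7.0 q6 49.3 e6 0.003
```

Call:
servo_tool([
  {"tx":0.1,"ty":0.02,"tz":0,"yaw":0,"claw":0},
  {"tx":0,"ty":0,"tz":0,"yaw":0,"claw":0},
])

```text
time_s: 12.65
position: [0.4734, -0.1273, 0.0783]
tool_rot: [[0.978, 0.206, -0.007], [0.206, -0.978, -0.0], [-0.007, -0.001, -1.0]]
ft_force: [-18.6, -6.9, 10.6]
grip_width: -0.0
gripper_force: 9.6
```

```bash
python3 st.py; python3 look.py w5 >/dev/null; python3 pose.py w5 .5402 -.1127
```

```text
12.65 [ 0.4734 -0.1273  0.0783] yaw 11.92 F [-18.6  -6.9  10.6] T [-1.013  2.929 -0.021] w -0.0000 f 9.6 q6 49.4 e6 -0.010
plate ((530.0647583007812, -122.77188873291016), (133.3900909423828, 91.14603424072266), 12.088441848754883)
yaw 12.088441848754883
plate corners setter [[-78.7  37.8]
 [-78.7 -53.3]
 [ 54.7 -53.3]
 [ 54.7  37.8]]
rod 358 [[  0.5 -77.6  34. ]
 [  2.3 -77.3  32.8]
 [  0.5 -77.3  33.3]
 [  1.1 -77.2  34.7]
 [ -0.  -77.2  33.6]
 [  1.7 -77.1  33.4]
 [ -2.4 -77.1  33.1]
 [ -1.2 -77.   34.3]] [ -0.29793079 -68.98939057]
front tab 1526 [[-62.52393498 -13.78731667]
 [-62.17227868 -10.82813555]
 [-56.37015605  -0.47538135]
 [-52.23764893  11.60362558]]
```

View pics/w5b.png

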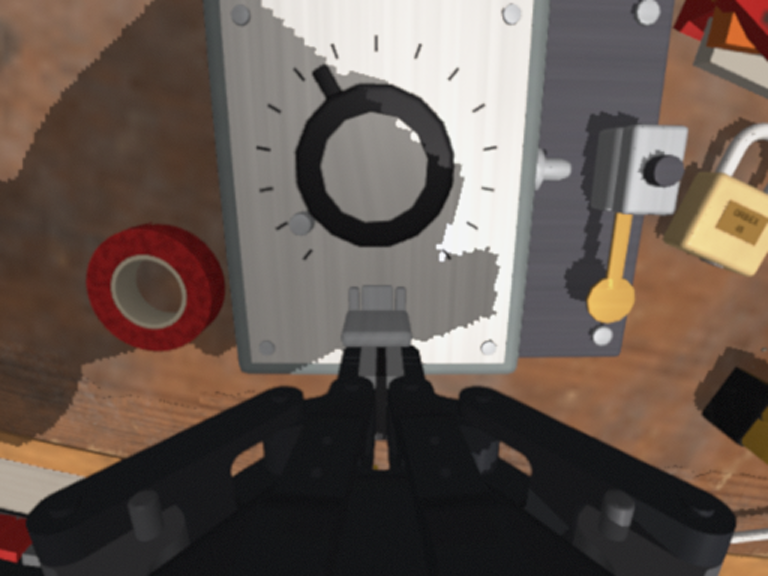

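The tab is against its end at (377,325): its rear face moved about 11.8 mm to -52 mm, and the force rose sharply there. The rod is still at -77.6 mm, the stop post is at (300,223), and nothing else has moved. I'll back off.

Call:
servo_tool([
  {"tx":-0.5,"ty":-0.1,"tz":0,"yaw":0,"claw":0},
  {"tx":-1.2,"ty":-0.25,"tz":0,"yaw":0,"claw":0},
  {"tx":-1.2,"ty":-0.25,"tz":1,"yaw":0,"claw":0},
  {"tx":0,"ty":0,"tz":3,"yaw":0,"claw":0},
  {"tx":0,"ty":0,"tz":4,"yaw":0,"claw":0},
  {"tx":0,"ty":0,"tz":4,"yaw":0,"claw":0},
  {"tx":0,"ty":0,"tz":3,"yaw":0,"claw":0},
  {"tx":0,"ty":0,"tz":0,"yaw":0,"claw":0},
  {"tx":0,"ty":0,"tz":0,"yaw":0,"claw":0},
])

```text
time_s: 13.6
position: [0.4468, -0.133, 0.2283]
tool_rot: [[0.979, 0.206, 0.001], [0.206, -0.979, -0.0], [0.001, 0.001, -1.0]]
ft_force: [-0.3, -0.3, -1.1]
grip_width: -0.0002
gripper_force: 0.0
```

```bash
python3 st.py; python3 look.py w6|tail -1; python3 pose.py w6 .5402 -.1127|grep -A12 rod
```

```text
13.6 [ 0.4468 -0.133   0.2283] yaw 11.86 F [-0.3 -0.3 -1.1] T [ 0.016  0.038 -0.019] w -0.0002 f 0.0 q6 47.0 e6 -0.004
knob 1642 ((539.96240234375, -112.688232421875), 20.197105407714844) [ 0.53994125 -0.11267776  0.09917443]
rod 131 [[ -0.5 -77.4  32.9]
 [ -2.7 -77.4  33.6]
 [  1.6 -77.2  33.4]
 [  0.5 -77.1  34. ]
 [  2.6 -77.   33.7]
 [ -1.7 -77.   35.1]
 [ -2.7 -76.4  33. ]
 [ -1.7 -76.1  34.2]] [  0.09901526 -68.66131283]
front tab 177 [[-59.32717509 -11.30932225]
 [-59.0883436   -9.64956332]
 [-54.95586139  -0.56996653]
 [-52.53591737  10.57899976]]
```

The tab's front face reads about -59 mm, which is home, and the rod stays at click 4.

```bash
python3 -c "from rig import env; print(env.close_job())"
```

```text
the job is handed in; nothing more can be done
None
```

The job is handed in: I turned the knob gently to its stop (about 0.69 N m) and back clockwise to the fourth click, then slid the lock tab home; the rod and tab positions in the images agree, and I saw no loose items disturbed.

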